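# Dip the coolant gauge and show its tip over the microscope's lit disc

### The arm

A 6-joint arm with a two-finger parallel gripper is mounted at the origin on the work surface. World frame = base frame: x ahead of the robot, y to its left, z up, the work surface at z = 0. Lengths are in m, angles in rad, forces in N, time in s.
With the tool pointing down it reaches from about 0.275 to 0.825 m from the base axis. Payload 4.9 kg.
Tool frame: the origin (TCP) lies midway between the tips of the shut fingers; the grasp point (between the pads) lies 19 mm behind it (grip_point_offset is the distance from the TCP to the grasp point, in m); z points along the fingers, x is the direction in which the jaws open and shut, and the axes are right-handed (so a half turn about z gives the same grasp; the last joint's range is limited). The gripper opens to 85 mm and grips with 20 to 120 N. Pads are 22 mm wide; open, the fingers measure 114 mm over their backs; the gripper's body (76 mm by 85 mm) begins 54 mm behind the grasp point. The pads swing forward as they close: fully open they stand 13 mm farther back than shut.
Start: joints at [1.207, 0.326, -0.193, 1.052, 0, 1.437], TCP at [0.125, 0.536, 0.231] pointing down, gripper open.
Joint ranges: [-2.65, 2.65], [-0.97, 1.79], [-1.3, 1.35], [-1.93, 2.1], [-1.47, 1.37], [-3.14, 3.14]. Speed limits (rad/s): [2.57, 2.57, 3.14, 3.14, 3.14, 3.14].

### API

Orientations are given as a rotation vector (axis times angle).
In Python, from cell import * gives the robot as it stands. Calls block until the motion is done:
- movep(position, orientation): joint-space move of the TCP to a pose.
- move_l(position, velocity=0.15, rot=None, until_force=None): straight line of the TCP; rot=None keeps the orientation; velocity is the mean speed in m/s. With until_force (N) it stops when the force on the tool has changed by that much, and returns True; else False.
- set_joints(angles): joint-space move.
- let_go() and grab(newtons=None): open the fingers fully, or close them until they stop; newtons is the grip in N (None keeps the last).
- sleep(seconds).
- ik(position, orientation): joint angles nearest the present ones, or None.
- get_state(): the state.
- grab_frame(name): name is "side" or "top" or "wrist"; returns a dict with "img" (420x560x3 uint8, red, green, blue), "fx", "fy", "cx", "cy" (pixels), "k1" (the pictures are not rectified: a ray, as slopes to the right and down, at radius r is drawn at 1 + k1 r^2 times it, then the intrinsics apply), "cam_to_world" (4x4, takes a point from camera to world coordinates); the wrist camera has in their place "T_tool_cam" (4x4, takes a point from camera to tool coordinates, whose origin is the TCP and whose axes are the tool frame's). Camera axes: x right, y down, z forward; pixel columns grow to the right and rows downward; lengths in m; the calibration is good to about 2 mm. A picture is of the moment at which its call begins: read the wrist's pose just before it. There is no depth.
A pose or a line that the arm cannot do raises MotionError and nothing moves.
- sign_off(): hands the job in, once; it reports no verdict.
Trained networks look in the newest picture that a camera, given by its name, has taken for a name from the list of things; names that differ only in an ending like _2 or _b are one class to them, and where a whole thing is asked for, a point or a joint stands for the part that bears it (a point fixed in the world has none). Each returns a list of dicts, best first, with "score" (0 to 1); they miss things now and then, are a little off and sometimes report something else, mostly with a low value. They report only what shows in the picture. A call takes as long as a camera call. They do not tell look-alikes from the thing itself.
- spot_in(camera, name): "centre" ([column, row] in pixels, amid what is visible of it).
- silhouettes(camera, name): "mask" (420x560 bool, what is visible of it) and "centre" ([column, row] in pixels, amid what is visible of it).
- tip_of(camera, name): "centre" ([column, row] in pixels: a listed point, or the origin of a listed thing).
The state is a dict: "clock": time; "q": joint angles; "joint_velocities": joint speeds; "tau": joint torques, N m; "position": TCP position; "eef_rot": TCP orientation; "contact_force": force on the tool from outside, world axes, zero at the start; "wrist_torque": the same for the moment, N m; "finger_gap": opening from 0.0 (shut) to 1.0 (fully open).
Only numpy, scipy, OpenCV 4.12 (cv2) and the standard library are available. Lean on these libraries where they do the work, as an engineer would, in place of code of your own. Each camera call takes 0.05 s, during which the arm holds its last target.

### The job

Check the microscope lamp's coolant: take the gauge rod (the one with the round collar) from the rod rest, slide it gently down the reservoir's slanted guide tube until its collar stops on the mouth and keep it there for a moment. Draw it right out again and hold it level, with its tip over the middle of the microscope's lit disc and about 4 cm above it; finish while still holding it there, still and touching nothing else. Leave the plain rod and the other things on the bench where they are.

Things in the scene. Friction and masses are not known exactly. Their poses are not given: they have to be found in the camera images.
- gauge_grip (a point): grip point of the loose gauge rod (about 70 g), on its axis 50 mm behind the collar's stop face; x axis along the rod to its tip. Black square handle 16 x 16 mm, 110 mm long behind the collar; steel collar 30 mm across, 8 mm thick; steel shaft 8 mm thick, 110 mm from stop face to tapered tip. It starts level in the rod rest, axis 58 mm above the table, tip roughly towards the robot
- gauge_tip (a point): the very tip of the gauge rod, 160 mm from gauge_grip along the axis; x axis along the rod, pointing out of the tip
- rod_rest: fixed grey rest, 150 mm wide, origin under it midway between its two lanes (35 mm either side; which rod lies in which varies), x as the rods' tips. Open-topped slots in two 12 mm rails: at x +85 mm under the shafts (66 mm high) and -100 mm under the handles (62 mm high). The rods' collar ends lie at x 0. Between the rails only a 6 mm high strip along the middle: room for fingers
- tube_mouth (a point): centre of the guide tube's mouth, 124 mm above the table; z axis along the tube out of the mouth, 40 degrees above level, roughly away from the robot. Bore 13 mm, flared to 21 mm over the last 12 mm at the mouth; rim 29 mm across, where the collar stops. The bore is 125 mm deep and open below: the tip meets nothing. Press with less than 40 N
- reservoir: fixed grey box 110 mm deep (x), 140 wide, 110 high, with a 14 mm high black cap on top; origin under its centre. The steel guide tube stands 60 mm out of its +x face, slanting up
- disc_centre (a point): centre of the upper face of the microscope's lit white disc, 80 mm across, 62 mm above the table; z axis up
- microscope: fixed white microscope; origin on the table under the disc's centre. Round base 200 mm across and 60 mm high, lengthened to y +200 mm; post of 16 mm radius, 320 mm high, at y +170 mm; its head is swung away beyond the post (y +180 to +380 mm, up to 420 mm high)
- dish_a: closed round clear dish, 60 mm across, 16 mm high; origin under its centre
- dish_b: second dish like dish_a
- slide_box: cardboard slide box 80 x 100 x 32 mm; origin under its centre
- jar: amber glass jar 48 mm across, 70 mm high; origin under its centre
- beaker: open glass beaker 66 mm across, 80 mm high; origin under its centre
- marker: black marker pen, 130 mm long, lying; origin under its middle
- plain_rod: the other rod in the rest: same shaft (8 mm) and black handle (16 mm square) as the gauge rod but no collar; origin on its axis where handle and shaft meet, x towards its tip. Not to be used
Things that resemble listed ones, but are neither listed nor needed, are in the scene too. Leave any orange look-alike of the reservoir alone. What is shaped like the part that bears gauge_grip but orange is not meant.

How it is judged:
On the way, in this order (a step that is already met when the one before it is completed fails the run):
1. the gauge rod is fully home in the guide tube, its collar stopped on the mouth (z of gauge_tip in the frame of tube_mouth below -0.107 m and x of gauge_tip in the frame of tube_mouth between -0.008 and 0.008 m and y of gauge_tip in the frame of tube_mouth between -0.008 and 0.008 m), for 0.3 s.
2. the gauge rod is drawn right out of the tube, held by the fingers (z of gauge_tip in the frame of tube_mouth above 0.01 m and contact force between the fingers and gauge_rod above 1 N), for 0.1 s.
At the end, for the whole second after the job is handed in: The gauge rod is held by the fingers alone and still (under 20 mm/s), level within 8 degrees, its tip 15 to 65 mm above the lit disc and within 25 mm of the disc's centre seen from above, touching neither microscope, reservoir nor rest (horizontal distance between gauge_tip and disc_centre below 0.025 m and z of gauge_tip in the frame of disc_centre between 0.015 and 0.065 m and angle between gauge_tip's own x axis and vertical between 1.43079 and 1.7108 rad and linear speed of gauge_rod below 0.02 m/s and contact force between the fingers and gauge_rod above 1 N and contact force between gauge_rod and microscope below 0.2 N and contact force between gauge_rod and reservoir below 0.2 N and contact force between gauge_rod and rod_rest below 0.2 N); the arm keeps its last pose, push and grip.
It fails at once if the rod is rammed against the reservoir or its tube (over 40 N) (contact force between gauge_rod and reservoir above 40 N).
It fails at once if the plain rod or another bystander is shifted by more than 3 cm (distance of any of dish_a, dish_b, slide_box, jar, beaker, marker, plain_rod from where it was at the start of the episode above 0.03 m).
It also fails if it takes over 51 s, if anything falls off the work surface, if the arm or the gripper's body presses on something with over 40 N, if the wrist force passes 120 N, or if a joint passes its speed limit or range.

## Working session

There is one attempt and no reset: what is moved stays moved. The work goes in short steps, each a Python script; the robot and the scene stay as the last script left them, time stands still between calls to the robot, and variables do not carry over. Pictures are saved under pics/ and viewed, and the job is handed in when it is done.

```bash
ls; mkdir -p pics; python3 - <<'E'
from cell import *
import cv2
s=get_state();print(s)
for c in ["side","top","wrist"]:
    f=grab_frame(c);cv2.imwrite(f"pics/{c}0.png",f["img"][:,:,::-1])
    print(c,{k:v for k,v in f.items() if k!="img"})
    for n in ["gauge_grip","gauge_tip","rod_rest","tube_mouth","reservoir","disc_centre","plain_rod"]:
        print(n,[(d["centre"],round(d["score"],2)) for d in tip_of(c,n)][:4])
E
```

```text
pics
{'clock': 0.0, 'q': array([ 1.20680150e+00,  3.26953686e-01, -1.93595911e-01,  1.05199288e+00,
        5.31639876e-06,  1.43658416e+00]), 'joint_velocities': array([-1.26425826e-03, -1.97882034e-05, -9.03822782e-04, -5.60043776e-04,
       -4.90071634e-04,  8.65215259e-04]), 'tau': array([-2.23336967e-03, -4.43398762e+01,  2.62440097e+01,  1.53527671e-02,
       -4.59699586e-04, -3.39654939e-06]), 'position': array([0.12505458, 0.53499283, 0.23049193]), 'eef_rot': array([ 2.46076313e+00,  1.95158071e+00, -2.36137261e-03]), 'contact_force': array([-0.79134531, -0.71067105, -0.03533139]), 'wrist_torque': array([-0.03999505,  0.00810177,  0.01570832]), 'finger_gap': 0.9958248449732525}
side {'fx': 527.760101722275, 'fy': 527.760101722275, 'cx': 280.44966530679113, 'cy': 216.05541061988015, 'k1': -0.13885811091477304, 'cam_to_world': array([[ 0.8979012 ,  0.23708879, -0.37089397,  1.10587141],
       [ 0.44000707, -0.50814878,  0.74039084, -1.37952652],
       [-0.01293095, -0.8279938 , -0.56058814,  1.05107207],
       [ 0.        ,  0.        ,  0.        ,  1.        ]])}
gauge_g
[... 1128 characters left out ...]
entre [([130.6, 216.4], 0.83), ([222.6, 200.2], 0.49), ([135.0, 222.2], 0.43)]
plain_rod [([343.9, 223.3], 0.85)]
wrist {'fx': 302.4972500231641, 'fy': 302.4972500231641, 'cx': 289.14145035368466, 'cy': 209.7467021562161, 'k1': -0.034290929065232865, 'T_tool_cam': array([[ 9.99998358e-01, -8.98729944e-04,  1.57379469e-03,
         1.58140013e-04],
       [ 3.71432033e-04,  9.51580697e-01,  3.07398828e-01,
        -7.93677459e-02],
       [-1.77386118e-03, -3.07397738e-01,  9.51579468e-01,
        -1.42795247e-01],
       [ 0.00000000e+00,  0.00000000e+00,  0.00000000e+00,
         1.00000000e+00]])}
gauge_grip []
gauge_tip []
rod_rest []
tube_mouth []
reservoir []
disc_centre []
plain_rod []
```

View pics/side0.png

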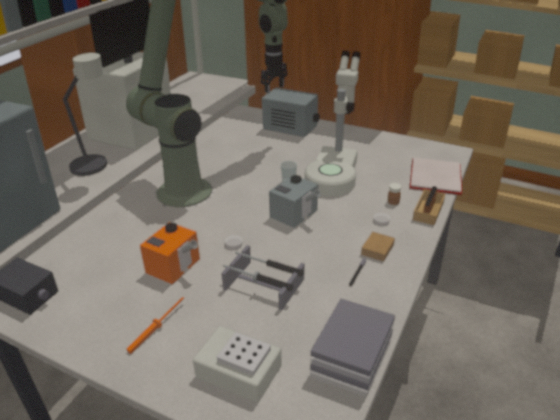

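View pics/top0.png

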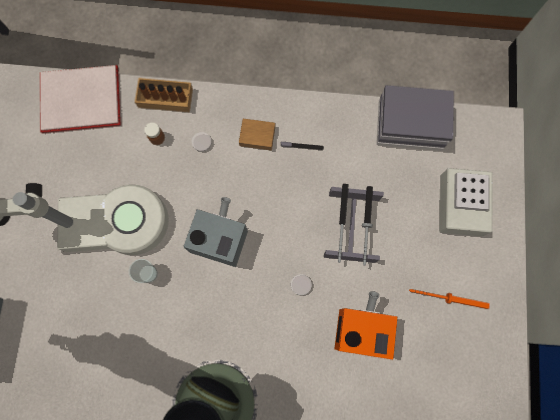

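View pics/wrist0.png

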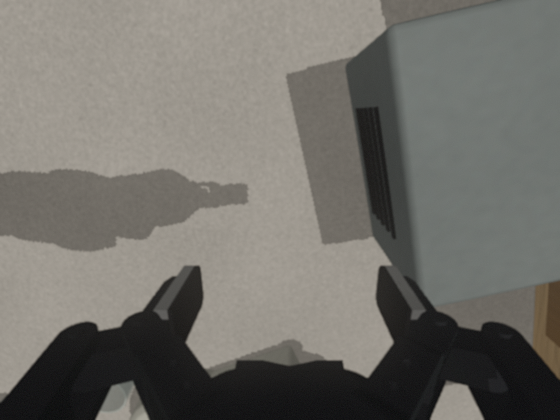

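The side and top views show the rest with two dark rods (top: 344,205 and 368,207), the grey reservoir (217,238), the microscope disc (129,217), an orange reservoir (367,333) and an orange rod (450,298). The wrist view shows only the bench and a grey box. Candidates for the gauge rod are the left rod (344,205), the right rod (368,207) and the orange rod (450,298), which I rule out by colour. A close crop should show which of the two has the collar.

```bash
python3 - <<'E'
import cv2,numpy as np
t=cv2.imread("pics/top0.png");s=cv2.imread("pics/side0.png")
a=cv2.resize(t[175:275,310:400],(540,600),interpolation=cv2.INTER_CUBIC)
cv2.imwrite("pics/c1.png",a)
b=cv2.resize(s[230:310,210:320],(770,560),interpolation=cv2.INTER_CUBIC)
cv2.imwrite("pics/c2.png",b)
E
```

```text
(no output)
```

View pics/c1.png

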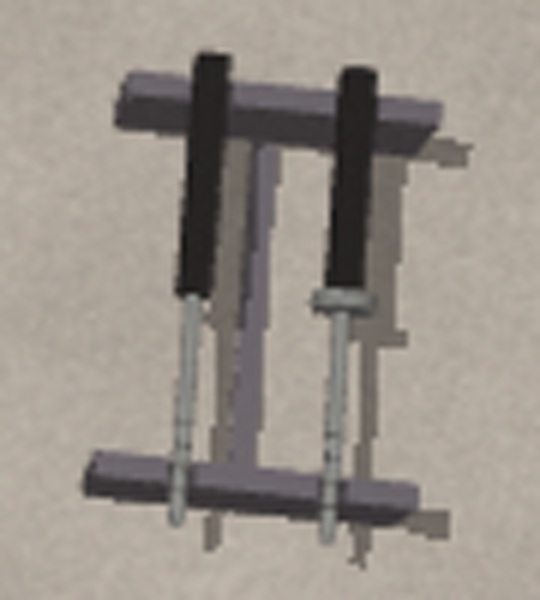

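View pics/c2.png

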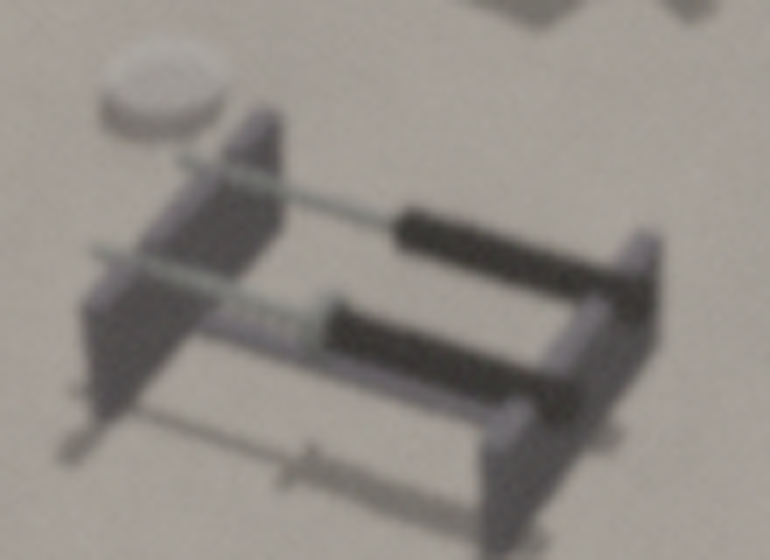

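The crops show the collar on the right-hand rod of the top view (367,225), with its tip at (364.5,265). The left rod has no collar, so it is the plain rod. Next I turn these pixels into positions.

```bash
cat > h.py <<'E'
from cell import *
import cv2, numpy as np
from scipy.spatial.transform import Rotation as R
from scipy.optimize import least_squares
def und(f,p):
    x=(p[0]-f["cx"])/f["fx"];y=(p[1]-f["cy"])/f["fy"]
    r=np.hypot(x,y)
    if r==0: return np.array([x,y,1])
    u=r
    for _ in range(30): u=r/(1+f["k1"]*u*u)
    return np.array([x*u/r,y*u/r,1.])
def camT(f,st=None):
    if "cam_to_world" in f: return f["cam_to_world"]
    T=np.eye(4);T[:3,:3]=R.from_rotvec(st["eef_rot"]).as_matrix();T[:3,3]=st["position"]
    return T@f["T_tool_cam"]
def ray(f,p,st=None):
    T=camT(f,st);d=T[:3,:3]@und(f,p);return T[:3,3],d/np.linalg.norm(d)
def onz(f,p,z,st=None):
    o,d=ray(f,p,st);return o+d*(z-o[2])/d[2]
def proj(f,X,st=None):
    T=camT(f,st);c=T[:3,:3].T@(np.asarray(X)-T[:3,3]);a=c[:2]/c[2];a=a*(1+f["k1"]*a@a)
    return np.array([f["fx"]*a[0]+f["cx"],f["fy"]*a[1]+f["cy"]])
def tri(rs):
    A=sum(np.eye(3)-np.outer(d,d) for o,d in rs);b=sum((np.eye(3)-np.outer(d,d))@o for o,d in rs)
    return np.linalg.solve(A,b)
def rotm(z,x):
    z=np.array(z,float);z/=np.linalg.norm(z);x=np.array(x,float);x-=z*(x@z);x/=np.linalg.norm(x)
    return R.from_matrix(np.c_[x,np.cross(z,x),z])
E
python3 - <<'E'
from h import *
f=grab_frame("top")
p=onz(f,(367.2,224.8),.062);t=onz(f,(364.5,265),.058);h=onz(f,(369.7,186.3),.062)
print("collar",p,"tip",t,"hend",h,np.linalg.norm(p-t),np.linalg.norm(h-p))
d=onz(f,(129,217),.062);print("disc",d)
for n in ["disc_centre","tube_mouth","reservoir"]:
  for e in silhouettes("top",n)[:3]: print(n,e["centre"],e["score"],e["mask"].sum())
  for e in tip_of("top",n)[:3]: print(n,e["centre"],e["score"])
print("mouth",onz(f,(225,200),.124),"mouth2",onz(f,(224.6,201.6),.124))
print("res",onz(f,(218.9,241.1),0.))
for n in ["dish","jar","beaker","plain_rod","rod_rest","marker","slide_box"]:
  n2={"dish":"dish_a"}.get(n,n)
  for e in tip_of("top",n2)[:3]: print(n,e["centre"],round(e["score"],2),onz(f,e["centre"],0))
img=f["img"][:,:,::-1]
cv2.imwrite("pics/c3.png",cv2.resize(img[180:280,90:260],(800,470),interpolation=cv2.INTER_CUBIC))
E
```

```text
collar [ 0.52052985 -0.37489953  0.062     ] tip [ 0.40711677 -0.37414254  0.058     ] hend [ 0.63356646 -0.3760136   0.062     ] 0.113486126076281 0.1130420988035321
disc [0.48100806 0.29438504 0.062     ]
disc_centre [105.2, 216.8] 0.71 7713
disc_centre [129.7, 218.2] 0.86
tube_mouth [374.3, 301.5] 0.64 190
tube_mouth [221.7, 207.1] 0.48 147
tube_mouth [375.8, 297.1] 0.6
tube_mouth [226.0, 199.3] 0.46
tube_mouth [131.8, 214.7] 0.29
reservoir [217.5, 235.6] 0.93 2523
reservoir [365.9, 331.6] 0.73 2673
reservoir [367.2, 213.7] 0.67 339
reservoir [221.2, 240.7] 0.91
reservoir [359.2, 332.5] 0.81
mouth [0.53972251 0.02309334 0.124     ] mouth2 [0.53517703 0.02365611 0.124     ]
res [0.44584132 0.04317983 0.        ]
dish [298.3, 286.4] 0.58 [ 0.33627543 -0.19845241  0.        ]
dish [157.0, 140.1] 0.57 [0.73861361 0.26764733 0.        ]
dish [203.1, 143.0] 0.56 [0.74251267 0.12676934 0.        ]
jar [160.1, 138.9] 0.9 [0.74334955 0.25881671 0.        ]
jar [129.2, 217.0] 0.7 [0.49303445 0.31422346 0.        ]
beaker [145.9, 272.2] 0.78 [0.33664746 0.24106325 0.        ]
beaker [255.0, 137.9] 0.47 [ 0.77372402 -0.02900242  0.        ]
beaker [224.0, 200.3] 0.34 [0.5692941  0.04259571 0.        ]
plain_rod [343.0, 225.2] 0.69 [ 0.52654741 -0.3144793   0.        ]
rod_rest [351.3, 228.9] 0.58 [ 0.51772768 -0.33944789  0.        ]
marker [300.6, 148.4] 0.76 [ 0.75288415 -0.17065003  0.        ]
marker [298.9, 286.8] 0.7 [ 0.33530101 -0.20025631  0.        ]
slide_box [254.0, 137.9] 0.59 [ 0.77343889 -0.02595896  0.        ]
```

View pics/c3.png

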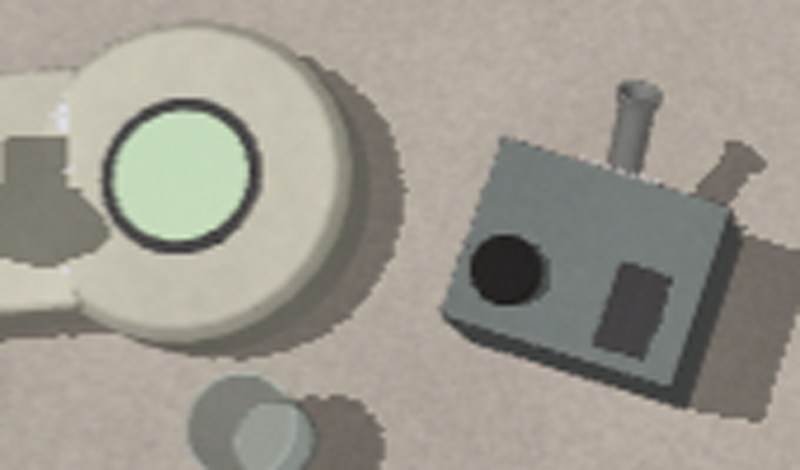

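```bash
python3 - <<'E'
from h import *
# candidate plan IK check, both jaw orientations
g=np.array([.571,-.375,.058]); m=np.array([.541,.021,.124]); d=np.array([.481,.294,.102])
for s in (1,-1):
    for nm,a,z in [("pre",g+[0,0,.12],0),("grasp",g,0)]:
        q=rotm([0,0,-1],[0,s,0]); P=a-[0,0,.019]; print(s,nm,ik(P,q.as_rotvec()))
    for az in (-0.1,.15,.25):
        u=np.array([np.cos(az)*np.cos(.698),np.sin(az)*np.cos(.698),np.sin(.698)])
        tz=np.array([np.cos(az)*np.sin(.698),np.sin(az)*np.sin(.698),-np.cos(.698)])
        q=rotm(tz,s*np.cross(tz,u)*-1)
        for k in (.05,.175): 
            print(s,"ins",az,k,ik(m+u*k+tz*.019,q.as_rotvec()))
    for az in (0,.3,-.3):
        u=np.array([np.cos(az),np.sin(az),0]);P=d+u*.16-[0,0,.019]
        print(s,"fin",az,ik(P,rotm([0,0,-1],s*np.array([-u[1],u[0],0])).as_rotvec()))
print(get_state()["clock"])
E
```

```text
1 pre [-0.68904954  0.62283361  0.09647454  1.04443726  0.         -0.68904954]
1 grasp [-0.68904954  0.73121563 -0.03204124  0.80753946  0.         -0.68904954]
1 ins -0.1 0.05 [-0.09666865  0.19758477 -0.98595905 -0.31074476 -0.00214101  0.00255225]
1 ins -0.1 0.175 [-0.09732295  0.20236488 -0.67461012 -0.00417691 -0.0017205   0.00205097]
1 ins 0.15 0.05 [-0.18751503  0.19542182 -0.97930727 -0.27349769  0.21446164 -0.26265641]
1 ins 0.15 0.175 [-0.12207779  0.2029148  -0.66939907  0.01887226  0.17358174 -0.21057843]
1 ins 0.25 0.05 [-0.22134956  0.199531   -0.96421316 -0.2347836   0.29614692 -0.37226315]
1 ins 0.25 0.175 [-0.13155522  0.20534336 -0.66186682  0.04206268  0.24165883 -0.2982174 ]
1 fin 0 [0.32547393 0.72510316 0.0820639  0.92775707 0.         0.32547393]
1 fin 0.3 [ 3.91497166e-01  7.51937616e-01  1.34493395e-01  9.53352106e-01
 -4.44089210e-16  9.14971664e-02]
1 fin -0.3 [ 2.62770555e-01  6.80899614e-01 -3.32907155e-03  8.86567641e-01
 -4.44089210e-16  5.62770555e-01]
-1 pre [-0.68904954  0.62283361  0.09647454  1.04443726  0.          2.45254311]
-1 grasp [-0.689049
[... 270 characters left out ...]
50241e-03 -3.13954169e+00]
-1 ins 0.15 0.05 [-0.18751503  0.19542182 -0.97930727 -0.27349769  0.21446164  2.87893624]
-1 ins 0.15 0.175 [-0.12207779  0.2029148  -0.66939907  0.01887226  0.17358174  2.93101422]
-1 ins 0.25 0.05 [-0.22134956  0.199531   -0.96421316 -0.2347836   0.29614692  2.7693295 ]
-1 ins 0.25 0.175 [-0.13155522  0.20534336 -0.66186682  0.04206268  0.24165883  2.84337526]
-1 fin 0 [ 0.32547393  0.72510316  0.0820639   0.92775707  0.         -2.81611873]
-1 fin 0.3 [ 3.91497166e-01  7.51937616e-01  1.34493395e-01  9.53352106e-01
 -4.44089210e-16 -3.05009549e+00]
-1 fin -0.3 [ 2.62770555e-01  6.80899614e-01 -3.32907155e-03  8.86567641e-01
 -4.44089210e-16 -2.57882210e+00]
1.9
```

```bash
python3 - <<'E'
from h import *
q=rotm([0,0,-1],[0,1,0]).as_rotvec()
movep([.16,.36,.33],get_state()["eef_rot"])
movep([.40,.02,.33],q)
movep([.53,.035,.29],q)
for i in range(2):
    st=get_state();f=grab_frame("wrist")
    np.save(f"w1_{i}.npy",{"st":st,"f":f},allow_pickle=True)
    cv2.imwrite(f"pics/w1_{i}.png",f["img"][:,:,::-1])
    print(st["position"],[ (e["centre"],e["score"]) for e in tip_of("wrist","tube_mouth")],st["clock"])
    if i==0: movep([.53,-.03,.29],q)
E
```

```text
[0.52950575 0.03602054 0.28937707] [([271.1, 202.6], 0.65)] 4.875
[ 0.5294355  -0.03100733  0.29107973] [([387.4, 296.2], 0.2)] 5.3417
```

View pics/w1_0.png

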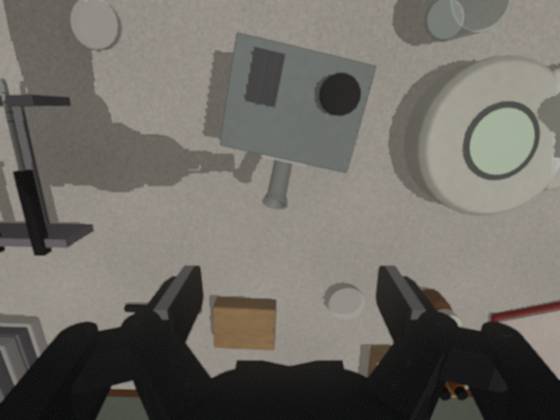

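View pics/w1_1.png

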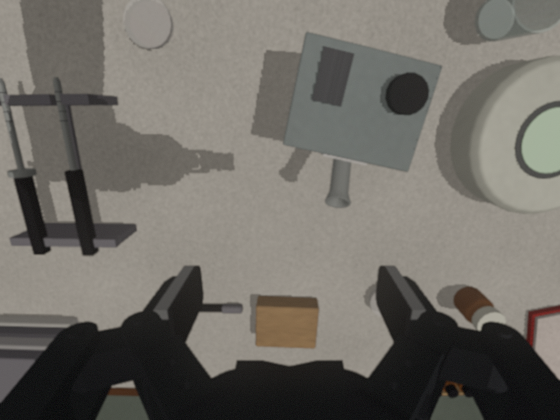

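```bash
python3 - <<'E'
from h import *
D=[np.load(f"w1_{i}.npy",allow_pickle=True).item() for i in (0,1)]
c=[cv2.resize(D[0]["f"]["img"][145:225,245:310,::-1],(390,480),interpolation=cv2.INTER_CUBIC),cv2.resize(D[1]["f"]["img"][145:225,305:370,::-1],(390,480),interpolation=cv2.INTER_CUBIC)]
cv2.imwrite("pics/c4.png",np.hstack(c))
# box top corners
C=[[(237,33),(375,66),(347,172),(221,145)],[(306,33),(441,66),(409,171),(284,146)]]
for k in (0,1):
    P=np.array([onz(D[k]["f"],p,.11,D[k]["st"]) for p in C[k]])
    print(P[:,:2].round(4),P.mean(0)[:2])
    for a,b in ((0,3),(1,2),(1,0),(2,3)): v=P[b]-P[a]; print(np.linalg.norm(v).round(4),np.degrees(np.arctan2(v[1],v[0])).round(2))
print("disc",onz(D[0]["f"],(503,141),.062,D[0]["st"]))
E
```

```text
[[ 0.3772 -0.013 ]
 [ 0.4059  0.1209]
 [ 0.5112  0.0992]
 [ 0.4827 -0.0348]] [0.4442608  0.04306802]
0.1077 -11.65
0.1075 -11.62
0.1369 -102.09
0.137 -102.03
[[ 0.3776 -0.0137]
 [ 0.406   0.1205]
 [ 0.5113  0.1002]
 [ 0.4844 -0.0355]] [0.44484132 0.04287527]
0.109 -11.55
0.1072 -10.92
0.1371 -101.94
0.1383 -101.19
disc [0.48096478 0.29824852 0.062     ]
```

View pics/c4.png

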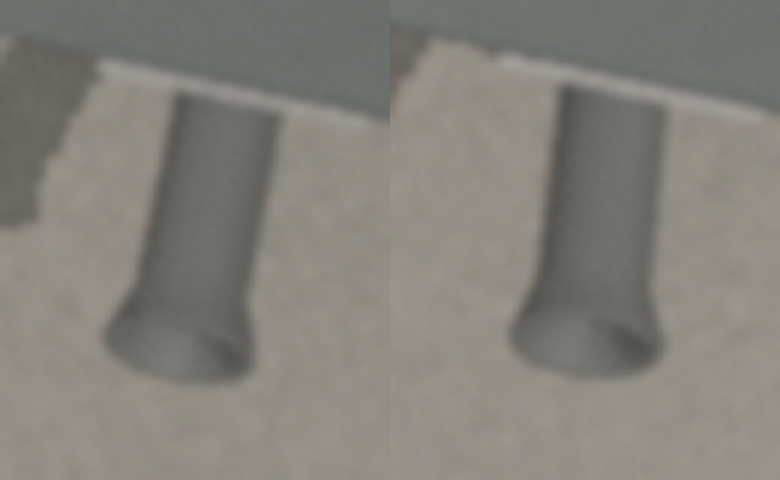

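```bash
python3 - <<'E'
from h import *
D=[np.load(f"w1_{i}.npy",allow_pickle=True).item() for i in (0,1)]
p=[(274.8,202.5),(337.8,201.7)]
rs=[ray(D[k]["f"],p[k],D[k]["st"]) for k in (0,1)]
print(tri(rs));print([onz(D[k]["f"],p[k],.124,D[k]["st"]) for k in (0,1)])
f=grab_frame("side")  # side view crosscheck
cv2.imwrite("pics/c5.png",cv2.resize(f["img"][170:230,260:330,::-1],(700,600),interpolation=cv2.INTER_CUBIC))
M=np.array([.537,.0233,.124])
print(proj(f,M))
a=-.204;u=np.array([np.cos(a),np.sin(a)]);print((M[:2]-[.4445,.043])@u,(M[:2]-[.4445,.043])@[-u[1],u[0]])
# fine look at rod
q=rotm([0,0,-1],[0,1,0]).as_rotvec()
movep([.555,-.36,.20],q)
st=get_state();f=grab_frame("wrist");np.save("w2.npy",{"st":st,"f":f},allow_pickle=True)
cv2.imwrite("pics/w2.png",f["img"][:,:,::-1]);print(st["position"],st["clock"])
print([(n,[(e["centre"],e["score"]) for e in tip_of("wrist",n)]) for n in ("gauge_grip","gauge_tip","plain_rod")])
E
```

```text
[0.54140699 0.02163452 0.124648  ]
[array([0.54145552, 0.02160656, 0.124     ]), array([0.54174181, 0.02174949, 0.124     ])]
[315.74939945 192.18245287]
0.09457290929244766 -0.0005521122734286867
[ 0.55562371 -0.35867961  0.20060612] 6.7833
[('gauge_grip', [([272.9, 206.5], 0.98)]), ('gauge_tip', [([268.5, 26.7], 0.78)]), ('plain_rod', [([344.4, 155.7], 0.9)])]
```

View pics/c5.png

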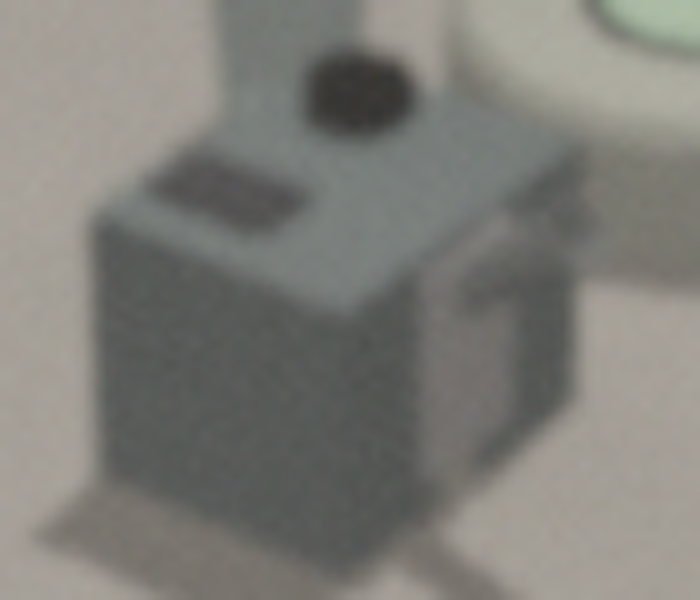

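View pics/w2.png

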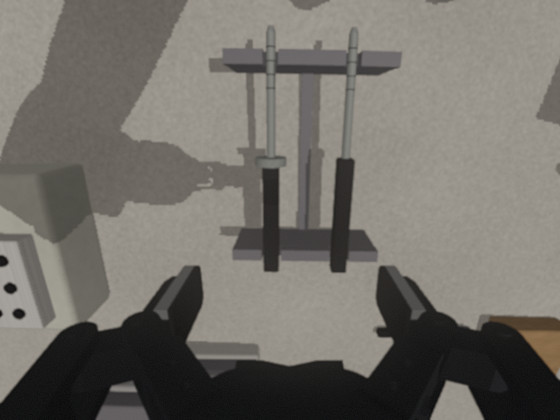

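The wrist view shows the gauge rod as the left one here: collar at (271,161), tip (271,28), handle end (271,270). The plain rod lies about 75 px to its right.

```bash
python3 - <<'E'
from h import *
D=np.load("w2.npy",allow_pickle=True).item();f,st=D["f"],D["st"]
cv2.imwrite("pics/c6.png",cv2.resize(f["img"][15:285,220:370,::-1],(440,792),interpolation=cv2.INTER_CUBIC)[:600])
for n,p,z in [("tip",(270.8,28),.058),("collar stop(top edge)",(271,157.5),.058),("collarR/hstart",(271,168),.066),("hend",(271.3,271),.066),("grip",(272.9,206.5),.058),("plain",(344.4,157),.058),("shaftrailL",(224,50),.066),("shaftrailR",(400,53),.066),("handlrailL",(236,229),.062),("R",(376,231),.062)]:
    print(n,onz(f,p,z,st).round(4))
f=grab_frame("top");print(proj(f,[.571,-.375,.066]))
E
```

```text
tip [ 0.4085 -0.3735  0.058 ]
collar stop(top edge) [ 0.5171 -0.375   0.058 ]
collarR/hstart [ 0.5256 -0.3747  0.066 ]
hend [ 0.6327 -0.3762  0.066 ]
grip [ 0.5654 -0.3739  0.058 ]
plain [ 0.5165 -0.306   0.058 ]
shaftrailL [ 0.4267 -0.4122  0.066 ]
shaftrailR [ 0.4283 -0.2654  0.066 ]
handlrailL [ 0.5877 -0.411   0.062 ]
R [ 0.5898 -0.2706  0.062 ]
[368.44082095 207.09828142]
```

View pics/c6.png

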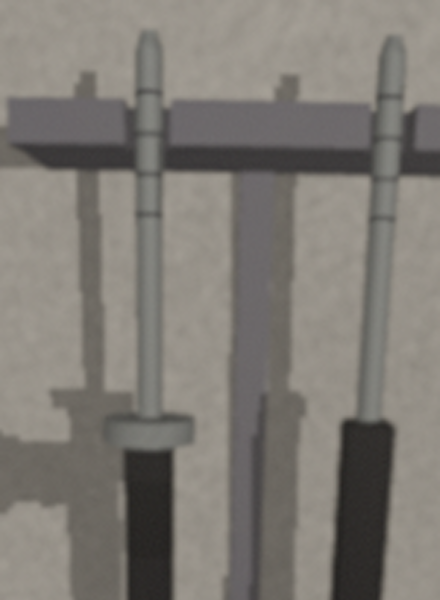

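```bash
python3 - <<'E'
from h import *
q=rotm([0,0,-1],[.011,1,0]).as_rotvec()
movep([.568,-.3765,.12],q)
print(move_l([.568,-.3765,.040],velocity=.1,until_force=8))
s=get_state();print(s["position"],s["contact_force"],s["clock"])
grab(80)
s=get_state();print(s["position"],s["contact_force"],s["finger_gap"],s["clock"])
st=s;f=grab_frame("wrist");cv2.imwrite("pics/w3.png",f["img"][:,:,::-1])
E
```

```text
False
[ 0.5685222  -0.37693844  0.04082247] [ 0.35219329 -0.27421483 -0.55971423] 8.4083
[ 0.56816416 -0.37666609  0.0403321 ] [-0.21967387  0.74445093  2.164155  ] 0.1707697653032816 9.05
```

View pics/w3.png

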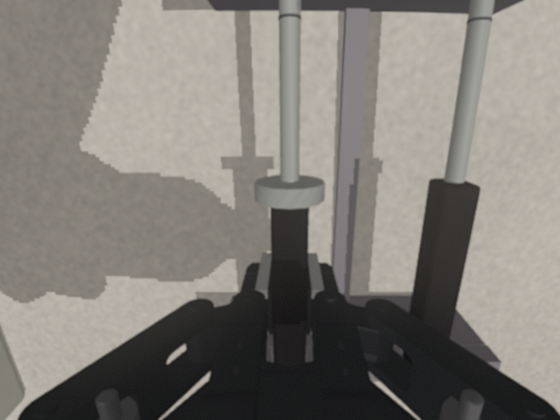

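The fingers hold the handle just behind the collar (290,190), clear of the plain rod. I lift it and measure the rod in the tool frame.

```bash
python3 - <<'E'
from h import *
s=get_state();p=s["position"]
move_l([.568,-.3765,.20],velocity=.12)
s=get_state();f=grab_frame("wrist");np.save("w4.npy",{"st":s,"f":f},allow_pickle=True);cv2.imwrite("pics/w4.png",f["img"][:,:,::-1])
print(s["finger_gap"],s["clock"],s["position"])
print([(n,[(e["centre"],round(e["score"],2)) for e in tip_of("wrist",n)]) for n in ("gauge_grip","gauge_tip")])
T=f["T_tool_cam"]
def px(X):
    c=T[:3,:3].T@(np.array(X)-T[:3,3]);a=c[:2]/c[2];a=a*(1+f["k1"]*a@a);return a*f["fx"]+[f["cx"],f["cy"]]
for k in (-.05,-.11,-.16): print(k,px([0,k,-.019]))
print("collar edges",px([.015,-.05,-.019]),px([-.015,-.05,-.019]),px([0,-.05,-.034]),px([0,-.05,-.004]))
E
```

```text
0.1694854021399004 10.5833 [ 0.56755646 -0.37613378  0.19895436]
[('gauge_grip', []), ('gauge_tip', [])]
-0.05 [287.93641806 185.40950393]
-0.11 [287.68856449  24.34803976]
-0.16 [ 287.45847829 -144.48131694]
collar edges [323.68957533 185.394468  ] [252.17491492 185.44790715] [287.847277   194.72672722] [288.007559  177.9807181]
```

View pics/w4.png

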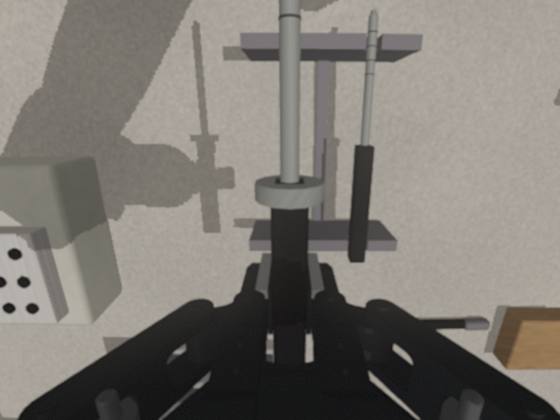

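```bash
cat >> h.py <<'E'
M=np.array([.5415,.0217,.124]);AZ=-.204
def ins(k,M=M,off=(0,0),az=AZ,el=np.radians(40)):
    """TCP pose with gauge tip k metres out of the mouth along the axis; off=(tool x, tool z) shift"""
    u=np.array([np.cos(az)*np.cos(el),np.sin(az)*np.cos(el),np.sin(el)])
    tz=np.array([np.cos(az)*np.sin(el),np.sin(az)*np.sin(el),-np.cos(el)])
    x=np.cross(u,tz)
    return M+u*(k+.16)+tz*(.019+off[1])+x*(-.0006+off[0]), rotm(tz,x).as_rotvec()
E
python3 - <<'E'
from h import *
movep(*ins(.08))
p,q=ins(.02);move_l(p,velocity=.1)
s=get_state();print(s["position"],p,s["clock"],s["contact_force"])
for c in ("side","top","wrist"):
    f=grab_frame(c);np.save(f"i_{c}.npy",{"st":s,"f":f},allow_pickle=True)
    Rm=R.from_rotvec(s["eef_rot"]).as_matrix();P=s["position"]
    pr=[proj(f,P+Rm@np.array([.0006,-k,-.019]),s).round(1) for k in (.16,.11,.05,-.06)]
    print(c,pr,"mouth",proj(f,M,s).round(1),[(e["centre"],e["score"]) for e in tip_of(c,"gauge_tip")])
    cx,cy=pr[0] if c!="wrist" else (290,100); cx,cy=int(cx),int(cy)
    w,h=(45,34) if c!="wrist" else (120,90)
    y0,x0=max(cy-h,0),max(cx-w,0)
    cv2.imwrite(f"pics/i_{c}.png",cv2.resize(f["img"][y0:cy+h,x0:cx+w,::-1],(800,600),interpolation=cv2.INTER_CUBIC));print(x0,y0,2*w/800)
E
```

```text
[ 0.68929715 -0.0097444   0.22600977] [ 0.68836693 -0.00929621  0.22514693] 12.95 [ 0.40960799  0.15029247 -0.35944175]
side [array([321. , 190.8]), array([331., 186.]), array([343.6, 180. ]), array([368.5, 168.1])] mouth [316.8 192.7] [([322.2, 194.4], 0.76), ([236.8, 241.5], 0.62), ([181.7, 298.3], 0.61), ([268.0, 259.8], 0.36), ([287.2, 180.1], 0.19)]
276 156 0.1125
top [array([227. , 192.5]), array([230.4, 175.9]), array([234.5, 155.1]), array([242.6, 114.6])] mouth [225.6 199.4] [([225.2, 193.2], 0.72), ([413.8, 288.4], 0.65)]
182 158 0.1125
wrist [array([ 289.7, -144.2]), array([289.8,  24. ]), array([289.9, 184.7]), array([290. , 384.6])] mouth [ 290.1 -223.8] []
170 10 0.3
```

View pics/i_side.png

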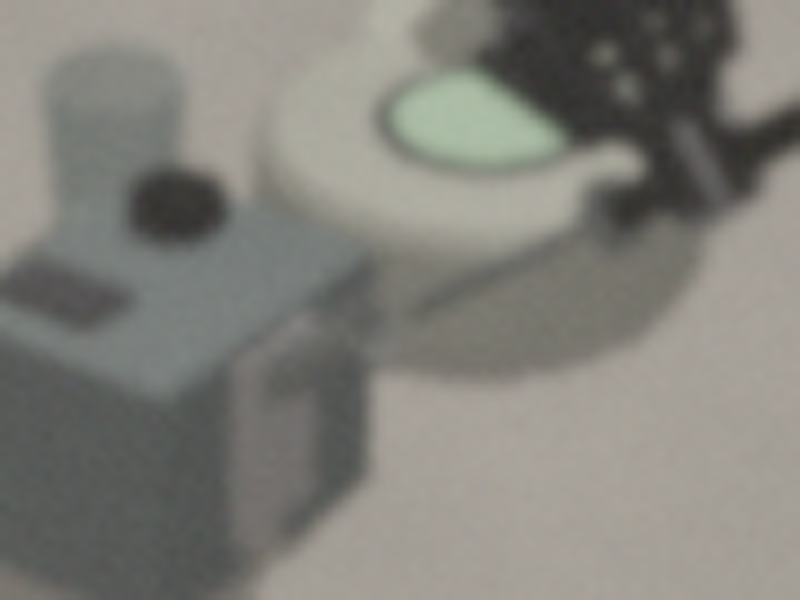

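View pics/i_top.png

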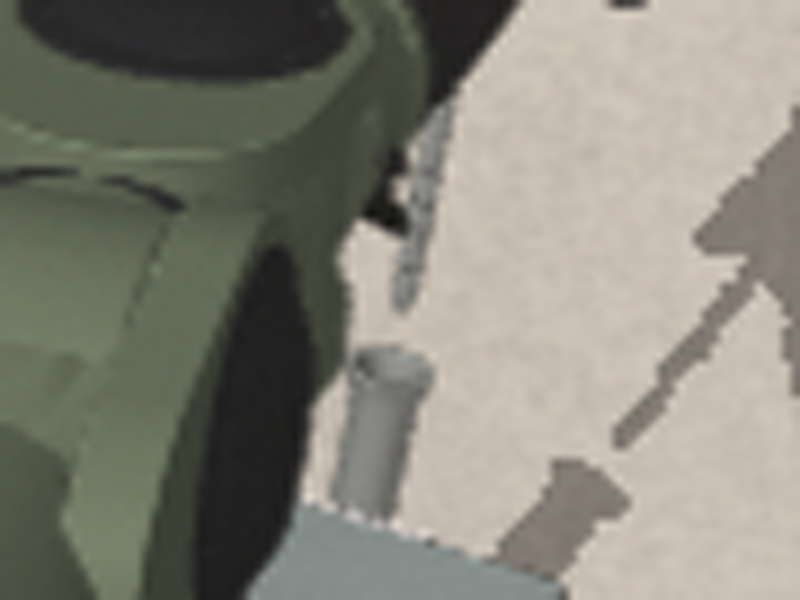

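View pics/i_wrist.png

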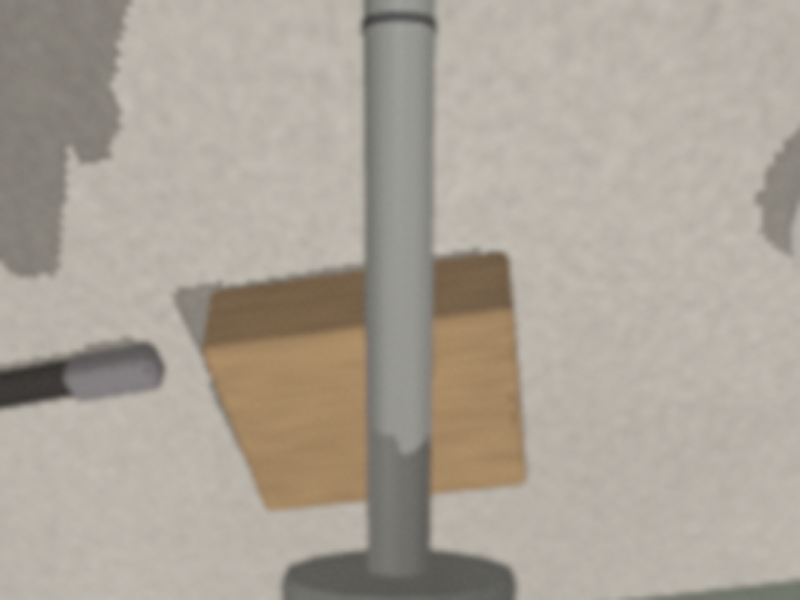

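Top view: the tip at (227,192.6) agrees with the prediction, and the mouth sits at about (226,199.4). Side view: the rod's slope agrees. I want the height of the mouth against the rod's axis in the side view.

```bash
python3 - <<'E'
from h import *
D=np.load("i_side.npy",allow_pickle=True).item();f=D["f"]
x0,y0=300,172;S=20
im=cv2.resize(f["img"][y0:y0+28,x0:x0+38,::-1],None,fx=S,fy=S,interpolation=cv2.INTER_CUBIC)
im=cv2.convertScaleAbs(im,alpha=1.6,beta=-90)
u=(ins(1)[0]-ins(0)[0]);
def P(X): return tuple(int(v) for v in (proj(f,X)-[x0,y0]+.5)*S)
a=P(M)
cv2.circle(im,a,4,(0,0,255),1)
n=np.array([-u[1],u[0],0]);n/=np.linalg.norm(n);b=np.cross(u,n)
for r in (.0145,.0105):
  pts=np.array([P(M+r*(np.cos(t)*n+np.sin(t)*b)) for t in np.linspace(0,6.28,40)]);cv2.polylines(im,[pts],True,(0,0,255),1)
s=D["st"];Rm=R.from_rotvec(s["eef_rot"]).as_matrix()
cv2.line(im,P(s["position"]+Rm@[.0006,-.16,-.019]),P(s["position"]+Rm@[.0006,-.08,-.019]),(255,0,0),1)
cv2.imwrite("pics/i_side2.png",im)
E
```

```text
(no output)
```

View pics/i_side2.png

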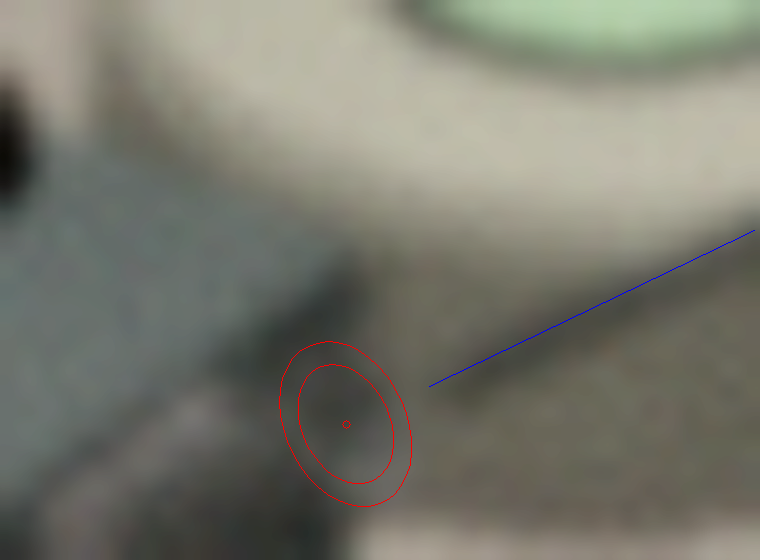

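```bash
python3 - <<'E'
from h import *
M2=M+[0,-.0005,0]
def rep(h):
    s=get_state();Rm=R.from_rotvec(s["eef_rot"]).as_matrix()
    print("hit",h,"tool F",(Rm.T@s["contact_force"]).round(2),"T",s["wrist_torque"].round(2),"k",((s["position"]-ins(0,M2)[0])@(ins(1)[0]-ins(0)[0])).round(4),s["clock"])
for k in (-.012,-.04,-.07):
    h=move_l(ins(k,M2,off=(0,-.001))[0],velocity=.05,until_force=8);rep(h)
    if h: break
f=grab_frame("top");cv2.imwrite("pics/j_top.png",cv2.resize(f["img"][158:226,182:272,::-1],(800,600),interpolation=cv2.INTER_CUBIC))
f=grab_frame("side");cv2.imwrite("pics/j_side.png",cv2.resize(f["img"][156:224,276:366,::-1],(800,600),interpolation=cv2.INTER_CUBIC))
E
```

```text
hit False tool F [-0.23  0.08  0.92] T [ 0.13  0.66 -0.02] k -0.0115 14.0417
hit False tool F [ 0.44 -0.36  0.29] T [ 0.11  0.7  -0.03] k -0.0397 14.75
hit False tool F [ 0.16 -0.19  0.2 ] T [ 0.14  0.67 -0.03] k -0.0696 15.5
```

View pics/j_top.png

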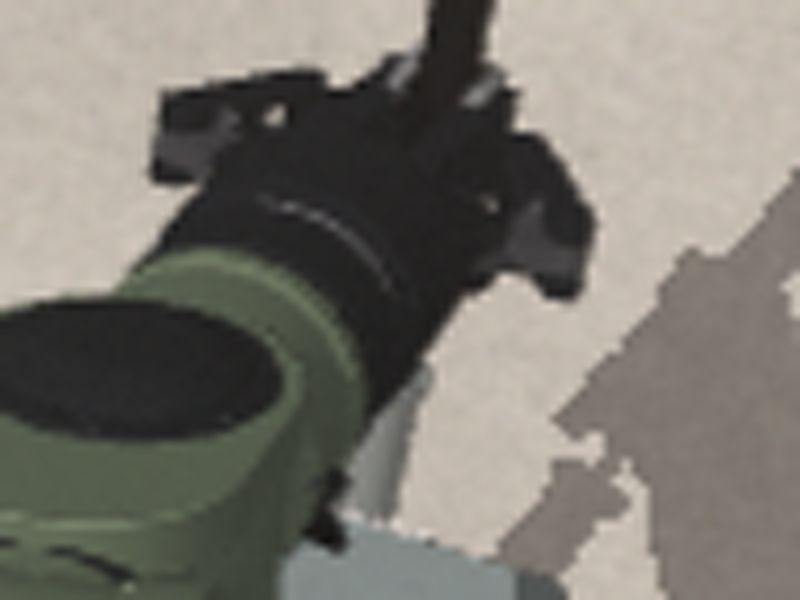

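View pics/j_side.png

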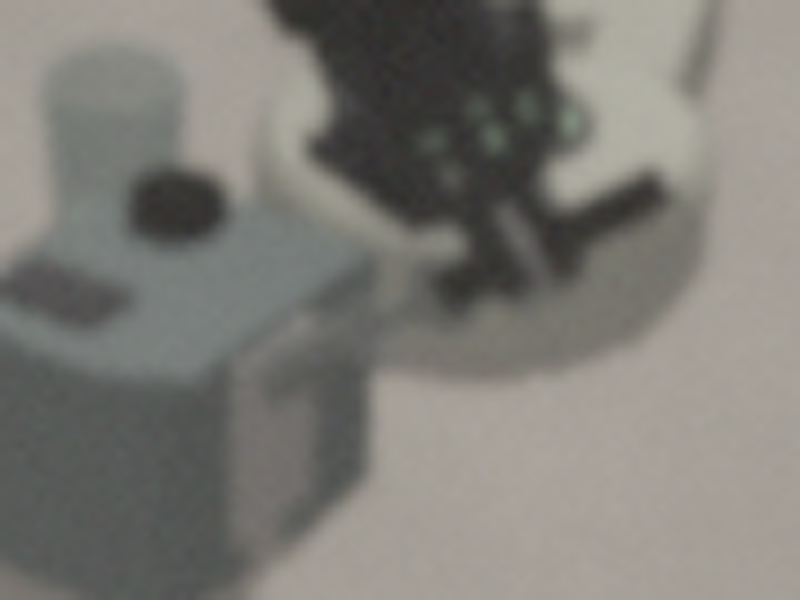

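The shadow and side view show the shaft lined up into the tube, collar about 4 cm from the mouth, with no side load. I carry on slowly until the collar stops.

```bash
python3 - <<'E'
from h import *
M2=M+[0,-.0005,0]
def rep(h):
    s=get_state();Rm=R.from_rotvec(s["eef_rot"]).as_matrix()
    print("hit",h,"tool F",(Rm.T@s["contact_force"]).round(2),"k",((s["position"]-ins(0,M2)[0])@(ins(1)[0]-ins(0)[0])).round(4),s["clock"])
    return s
h=move_l(ins(-.100,M2,off=(0,-.001))[0],velocity=.05,until_force=8);rep(h)
if not h:
    h=move_l(ins(-.118,M2,off=(0,-.001))[0],velocity=.015,until_force=6);rep(h)
sleep(.3);s=rep(h)
f=grab_frame("side");cv2.imwrite("pics/k_side.png",cv2.resize(f["img"][156:224,276:366,::-1],(800,600),interpolation=cv2.INTER_CUBIC))
f=grab_frame("wrist");cv2.imwrite("pics/k_wrist.png",f["img"][:,:,::-1])
E
```

```text
hit False tool F [-0.07  0.05  0.16] k -0.0996 16.35
hit True tool F [-0.78  1.65  0.53] k -0.1075 17.0917
hit True tool F [ 0.64  2.22 -0.88] k -0.1076 17.3917
```

View pics/k_side.png

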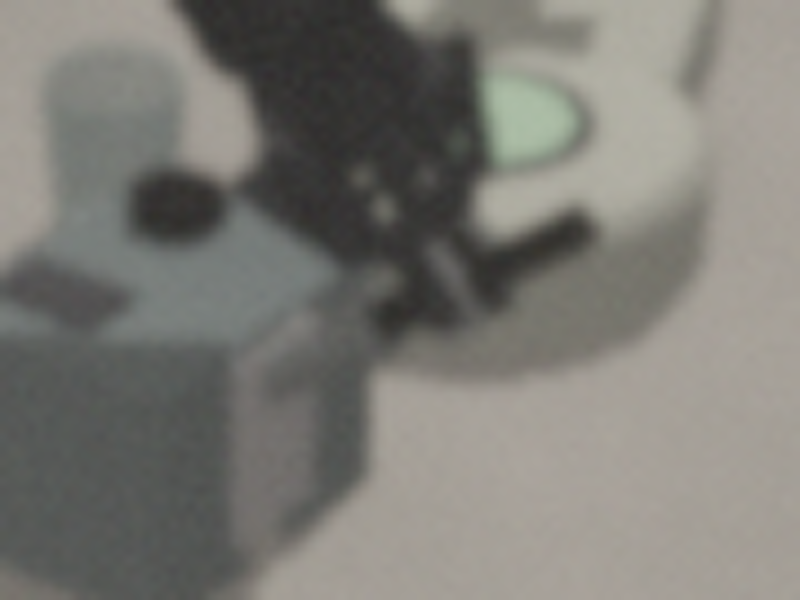

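View pics/k_wrist.png

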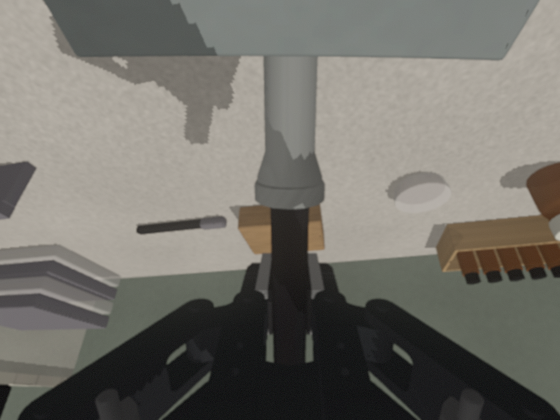

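The wrist view shows the collar seated against the flared mouth (290,190). I press slightly more to seat it fully, then hold.

```bash
python3 - <<'E'
from h import *
M2=M+[0,-.0005,0]
def rep(h):
    s=get_state();Rm=R.from_rotvec(s["eef_rot"]).as_matrix()
    print("hit",h,"tool F",(Rm.T@s["contact_force"]).round(2),"k",((s["position"]-ins(0,M2)[0])@(ins(1)[0]-ins(0)[0])).round(4),s["clock"])
h=move_l(ins(-.1125,M2,off=(0,-.001))[0],velocity=.01,until_force=8);rep(h)
sleep(.3);rep(h);sleep(.4);rep(h)
f=grab_frame("wrist");cv2.imwrite("pics/l_wrist.png",cv2.resize(f["img"][120:240,210:370,::-1],(800,600),interpolation=cv2.INTER_CUBIC))
E
```

```text
hit False tool F [-1.46  9.24 -1.46] k -0.1075 18.075
hit False tool F [-0.44 10.   -0.88] k -0.1074 18.375
hit False tool F [-1.61  9.34 -1.21] k -0.1075 18.775
```

View pics/l_wrist.png

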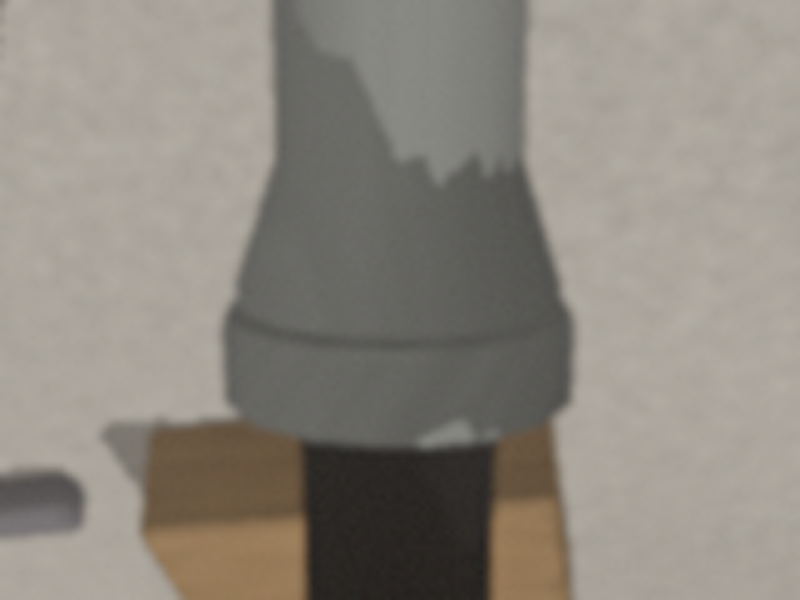

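The collar is flush all round and the stop reads about 10 N with no movement, so the rod is home. Next I draw it out and carry it to the disc.

```bash
python3 - <<'E'
from h import *
M2=M+[0,-.0005,0]
move_l(ins(.08,M2,off=(0,-.0005))[0],velocity=.09)
s=get_state();print(s["position"],s["finger_gap"],s["clock"],s["contact_force"])
d=np.array([.481,.296,.062+.042]);az=0.1
u=np.array([np.cos(az),np.sin(az),0]);x=np.array([-u[1],u[0],0])
P=d+u*.16-[0,0,.019]-x*.0006;q=rotm([0,0,-1],x).as_rotvec()
movep(P+[0,0,.12],q)
move_l(P,velocity=.08,until_force=8)
sleep(.4)
s=get_state();print(s["position"],P,s["finger_gap"],s["clock"],s["contact_force"])
Rm=R.from_rotvec(s["eef_rot"]).as_matrix();tip=s["position"]+Rm@[.0006,-.16,-.019];print("tip",tip)
for c in ("side","top","wrist"):
    f=grab_frame(c);cv2.imwrite(f"pics/f_{c}.png",f["img"][:,:,::-1] if c=="wrist" else cv2.resize(f["img"][130:265,90:270,::-1] if c=="top" else f["img"][120:240,270:430,::-1],(800,600),interpolation=cv2.INTER_CUBIC))
    print(c,[(e["centre"],e["score"]) for e in tip_of(c,"gauge_tip")],[(e["centre"],e["score"]) for e in tip_of(c,"disc_centre")],proj(f,tip,s),proj(f,d-[0,0,.042],s))
E
```

```text
[ 0.73267536 -0.01894499  0.26366027] 0.167174792675274 21.1167 [-0.26699651  0.23594747 -0.66684725]
[0.64032034 0.31137048 0.08510873] [0.64026057 0.31137634 0.085     ] 0.1714971088402727 24.4583 [ 0.80492235 -0.30368589 -0.21249854]
tip [0.48105626 0.29599842 0.1040827 ]
side [([181.8, 296.5], 0.68), ([333.4, 158.5], 0.65)] [([329.3, 165.7], 0.87)] [329.96297415 159.45259899] [329.54034121 169.13119052]
top [([410.6, 289.1], 0.75), ([123.2, 215.4], 0.57)] [([130.9, 215.7], 0.66)] [123.83745861 213.57832979] [128.42914159 216.95102513]
wrist [] [] [ 289.12062388 -144.73240258] [289.00526131 -72.11533166]
```

View pics/f_side.png

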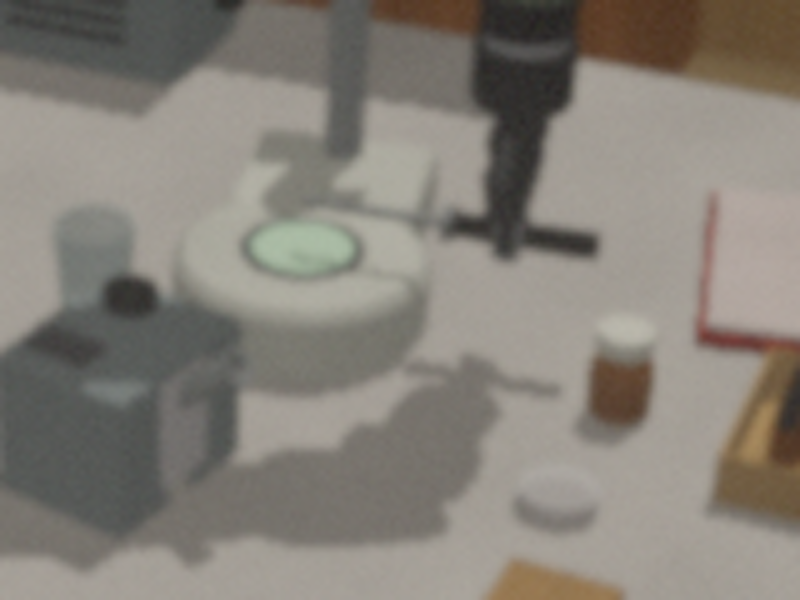

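View pics/f_top.png

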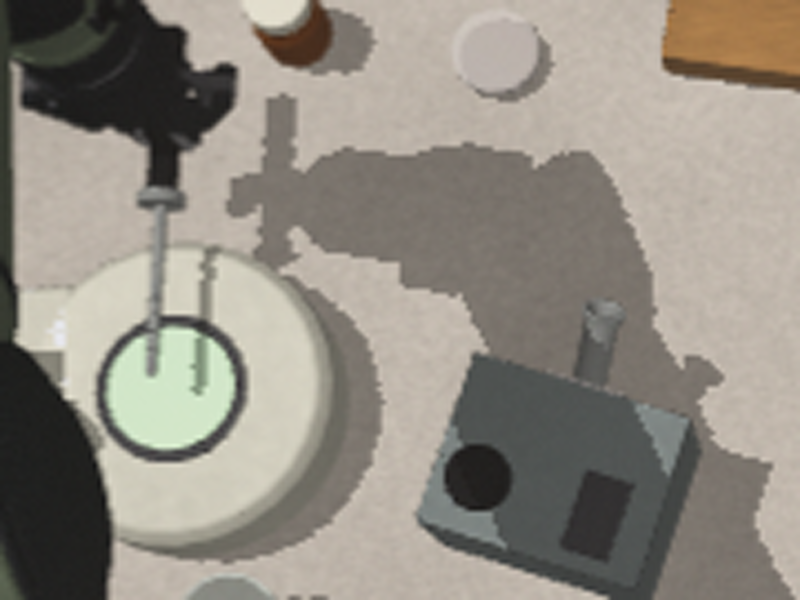

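View pics/f_wrist.png

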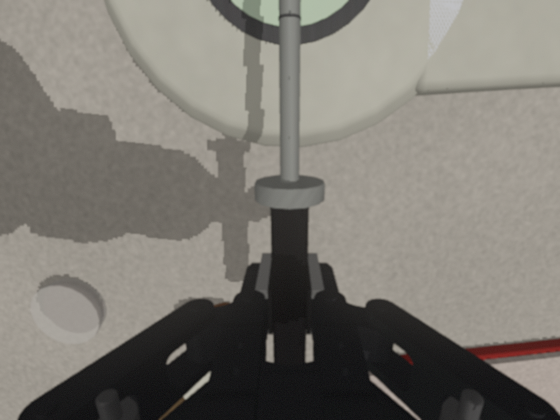

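The tip is at top (124.2,214.4), within 1 px of the prediction. The disc centre is at (128.7,217.8), which is the offset expected for a tip 42 mm above it. The collar looks the same in the wrist view as at the grasp, so the rod has not slipped or tilted. I hand in.

```bash
python3 - <<'E'
from h import *
s=get_state();print(s["clock"],abs(s["joint_velocities"]).max(),s["finger_gap"])
sign_off()
E
```

```text
24.9083 0.001910755674708219 0.17205486378373466
the job is handed in; nothing more can be done
```

The job is done and handed in at 24.9 s of the 51 s allowed; no verdict was reported.

- **Rod:** I took the collared gauge rod from its lane. The plain rod and the orange look-alike rod and reservoir were not touched.
- **Insertion:** It slid down the guide tube with side forces under 1 N until the collar stopped. I pressed to about 10 N and held for 0.7 s, and the wrist view showed the collar flush on the mouth.
- **Final hold:** I drew it straight out and held it level over the disc. The computed tip is at (0.481, 0.296, 0.104), about 42 mm above the disc centre, and agrees with the top picture to about 1 px. The arm was still and the fingers held the handle.

**Checks that disagreed:**
- At the stop my estimated depth read -0.1075 m where -0.110 m was expected. I put this down to an error of about 2.5 mm in the mouth position, because the stop was hard and looked flush, but the pass limit is -0.107 m.
- The network's point for the tip in the final side view was about 3.5 px from the prediction.

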